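# Cradle the microscope column and chock it

## Task

The spare steel column of the microscope stand is lying loose on the deck of its storage cradle. Move it along the deck into the two V-blocks so that it lies settled in both, roughly centred between them, and then slide the white chock all the way home to its end stop beside the column so that it cannot roll back out. Leave the tray, beaker, tip box and dish undisturbed.

Things in the scene. Friction and masses are not known exactly. Their poses are not given: they have to be found in the camera images.
- rack: Storage cradle, brown wood with aluminium V-blocks, fixed. Origin on the bench, z up; sizes in mm in its frame. Flat level deck at z = 40 spans x -75..75, y -115..40, open at its x ends; a 5 high lip edges it at y -115..-109. Beyond y = 40 are two V-blocks. A bracket level with the deck (x -147..-75, y 4..46) carries the chock.
- column: Loose bright steel tube with closed ends, 38 mm diameter, 140 mm long, about 0.3 kg. Origin at its middle, x along its axis (it turns about x as it rolls). Starts on the deck, axis roughly along rack x, middle at rack y -65..-35 mm. Pushed from behind it rolls easily to rack +y and drops 12 mm into the V-blocks once its middle is past y = 40 mm.
- seat (a point): Rack point (0, 60, 46.9) mm, axes as the rack's: the column's middle when settled centrally in both V-blocks. The blocks are 24 mm thick, at x = -50 and +50, open between; 90 degree notches with their lowest line at y = 60, z = 20. The deck-side faces rise to the deck at y = 40, the far faces to z = 57 at y = 97.
- chock (a joint): Travel (m) of the white plastic sliding chock along rack +x: 0 fully back, 0.085 home at its end stop. Starts between 0 and 0.01, clear of the column's way. Stays where it is left; about 2 N slides it. When home it stands on the deck 2.5 mm from the side of a seated column.
- chock_fin (a point): Middle of the chock's upright fin, 45 mm above the deck (85 above the bench), at rack y = 25.5 mm and rack x = -118 mm + travel. Fin: 14 mm along x, 26 along y, 29 to 57 mm above the deck. Foot below it: 36 along x, 26 along y, 30 high. Push on the -x face of fin or foot. A seated column's top is 26 mm above the deck.
- tray: Bystander, loose, to be left alone: grey open plastic tray, 160 x 200 x 45 mm, origin at the centre of its underside.
- beaker: Bystander, loose, to be left alone: glass beaker, 72 mm across, 90 mm high, origin at the centre of its underside.
- tipbox: Bystander, loose, to be left alone: white pipette tip box with clear lid, 87 x 122 x 70 mm, origin at the centre of its underside.
- dish: Bystander, loose, to be left alone: flat closed glass dish, 90 mm across, 18 mm high, origin at the centre of its underside.
Mind the look-alikes: they are no part of the job. There is more than one size of the column; the job needs the middle-sized.

How it is judged:
On the way, in this order (a step that is already met when the one before it is completed fails the run):
1. the column lies settled in both V-blocks (y of column in the frame of seat between -0.005 and 0.005 m and z of column in the frame of seat between -0.004 and 0.004 m and x of column in the frame of seat between -0.022 and 0.022 m and angle between the x axis of column and the x axis of rack, either way round below 0.07 rad and linear speed of column below 0.02 m/s), for 0.2 s.
2. the chock is then slid home to its end stop, the column still in the V-blocks (y of column in the frame of seat between -0.005 and 0.005 m and z of column in the frame of seat between -0.004 and 0.004 m and x of column in the frame of seat between -0.022 and 0.022 m and angle between the x axis of column and the x axis of rack, either way round below 0.07 rad and value of joint chock above 0.081 m), for 0.2 s.
At the end, for the whole second after the job is handed in: The column rests in both V-blocks (axis within 5 mm sideways and 4 mm in height of the seat, middle within 22 mm of the seat along the rack's x, axis within 0.07 rad of the rack's x), still, and the chock is within 4 mm of its end stop (all of step 2 and linear speed of column below 0.02 m/s); the robot touches nothing.
It fails at once if a bystander (tray, beaker, tip box or dish) is shifted by more than 25 mm (distance of any of tray, beaker, tipbox, dish from where it was at the start of the episode above 0.025 m).
It also fails if it takes over 45 s, if anything falls off the work surface, if the arm or the gripper's body presses on something with over 40 N, if the wrist force passes 120 N, or if a joint passes its speed limit or range.

## Robot

A 6-joint arm with a two-finger parallel gripper is mounted at the origin on the work surface. World frame = base frame: x ahead of the robot, y to its left, z up, the work surface at z = 0. Lengths are in m, angles in rad, forces in N, time in s.
With the tool pointing down it reaches from about 0.35 to 0.875 m from the base axis. Payload 15.5 kg.
Tool frame: the origin (TCP) lies on the centre line of the jaws, within the pads' length; the fingertips stand 14 mm ahead of it and the grasp point (between the pads) lies 5 mm behind it; z points along the fingers, y is the line along which they close (so a half turn about z gives the same grasp; the last joint's range is limited). The gripper opens to 85 mm and grips with 20 to 120 N. Pads are 22 mm wide; open, the fingers measure 114 mm over their backs; the gripper's body (76 mm by 85 mm) begins 54 mm behind the grasp point. The pads swing forward as they close: fully open they stand 13 mm farther back than shut.
Start: joints at [-1.373, 0.494, 1.345, -0, 1.302, -0.096], TCP at [0.18, -0.598, 0.207] pointing down, gripper open.
Joint ranges: [-2.91, 2.91], [-0.82, 2.16], [0.22, 2.67], [-1.22, 4.37], [0.12, 2.79], [-3.08, 3.08]. Speed limits (rad/s): [1.89, 1.89, 2.57, 3.01, 3.01, 3.01].

## Interface

Orientations are given as a unit quaternion [x, y, z, w].
In Python, from rig import sensors, viewer, manip gives the robot as it stands.
- The arm moves only by the tool jog_arm, never from a script. Its argument "rows" is a list of rows, each a list of 2 entries, a list of its own where there are three numbers: the shift along the tool's x, y, z in cm, then the turn, a rotation vector about the tool's x, y, z in degrees. A call has 1 to 8 rows; each row is the pose to reach, as a shift and turn from the pose commanded when the call began, along the tool's axes at that moment; what a row does not reach only later rows make up. A row lasts 1/8 s, in which the tool goes at most 62.5 mm and 10.7 degrees, less where a joint would pass 70% of its speed; a pose out of reach is approached as far as the arm can. A call with a gripper value outside its range is refused whole. "gripper" is the gripper's target within -1 to 1 (shut at 1, half-way at 0, fully open at -1), set as the call begins (left out, the last holds). The fingers move at their own pace and stop on an object; "squeeze" is the grip in N (left out, the last holds). Time passes only in rows, so rows that repeat a pose let the fingers close. It gives the time, the measured TCP pose, the force, the opening and the grip force at its end, in the units of the state.
- sensors.get_state(): the state, without advancing time (a new reading comes with each control period).
- viewer.snapshot(name): name is "scene" or "top" or "wrist"; returns the picture (400x640x3 uint8, blue, green, red); there is no depth.
- viewer.camera_info(name): a dict with "mtx" (3x3 intrinsics, pixels), "D" ([k1, k2, p1, p2, k3] as OpenCV has them; the pictures are not rectified), "xyz" and "attitude" of the camera in the world. Camera axes: x right, y down, z forward; pixel columns grow to the right and rows downward; lengths in m; the calibration is good to about 2 mm. A picture is of the moment at which its call begins: read the wrist's pose just before it. camera_info takes no time and is no camera call; for the wrist camera it gives the pose at the moment of the call.
- manip.job_done(): hands the job in; it is judged then, once.
The state is a dict: "t": time; "joints": joint angles; "joint_velocities": joint speeds; "joint_torque": joint torques, N m; "tool_pos": TCP position; "ee_rot": TCP orientation; "ft_force": force on the tool from outside, world axes, zero at the start; "wrist_torque": the same for the moment, N m; "gripper_width": finger opening in m; "finger_force": force on a finger pad.
Only numpy, scipy, OpenCV 4.12 (cv2) and the standard library are available. Lean on these libraries where they do the work, as an engineer would, in place of code of your own. Each camera call takes 0.05 s, during which the arm holds its last target. There are 200 camera calls.

## Working session

There is one attempt and no reset: what is moved stays moved. The work goes in short steps, Python scripts to look and compute and a tool call to move; the robot and the scene stay as the last step left them, time stands still between calls to the robot, and variables do not carry over. Pictures are saved under pics/ and viewed, at most 10 in all, crops included, and the job is handed in when it is done.

Besides the shell and the picture viewer there is one more tool, called after "Call:" as name(argument=value, ...), one argument or row to a line, values as JSON. jog_arm: Moves the arm, as the interface text tells. Its arguments: {"type":"object","properties":{"rows":{"type":"array"},"gripper":{"type":"number"},"squeeze":{"type":"number"}},"required":["rows"]}

```bash
mkdir -p pics; ls
cat > h.py <<'E'
import numpy as np, cv2
from scipy.spatial.transform import Rotation as R
from rig import sensors, viewer, manip
def snap(n,f):
    im=viewer.snapshot(n); cv2.imwrite('pics/'+f,im); return im
def rot(a):
    a=np.array(a,float); return a if a.shape==(3,3) else R.from_quat(a).as_matrix()
def ray(ci,uv,z):
    K=np.array(ci['mtx'],float);D=np.array(ci['D'],float)
    p=cv2.undistortPoints(np.array(uv,float).reshape(-1,1,2),K,D).reshape(-1,2)
    d=np.c_[p,np.ones(len(p))]@rot(ci['attitude']).T; o=np.array(ci['xyz'])
    return o+d*((z-o[2])/d[:,2])[:,None]
def proj(ci,P):
    M=rot(ci['attitude']); o=np.array(ci['xyz'])
    q=(np.array(P,float).reshape(-1,3)-o)@M
    return cv2.projectPoints(q,np.zeros(3),np.zeros(3),np.array(ci['mtx'],float),np.array(ci['D'],float))[0].reshape(-1,2)
E
python3 - <<'E'
from h import *
a=snap('scene','s1.png'); b=snap('top','t1.png')
for n in('scene','top','wrist'): print(n,viewer.camera_info(n))
print(sensors.get_state())
E
```

```text
pics
scene {'mtx': array([[431.55185825,   0.        , 317.28817593],
       [  0.        , 431.55185825, 205.72954641],
       [  0.        ,   0.        ,   1.        ]]), 'D': array([-0.10020416,  0.        ,  0.        ,  0.        ,  0.        ]), 'xyz': array([ 1.1889647 , -1.00143277,  0.98340545]), 'attitude': array([ 0.86709855,  0.23887992, -0.10933944, -0.42322734])}
top {'mtx': array([[467.2215071 ,   0.        , 318.88857676],
       [  0.        , 467.2215071 , 192.2987525 ],
       [  0.        ,   0.        ,   1.        ]]), 'D': array([0.04246948, 0.        , 0.        , 0.        , 0.        ]), 'xyz': array([0.55998006, 0.00399731, 1.29954187]), 'attitude': array([-0.70574288,  0.70776739, -0.02879759,  0.01276756])}
wrist {'mtx': array([[307.79615484,   0.        , 314.03365091],
       [  0.        , 307.79615484, 197.76557963],
       [  0.        ,   0.        ,   1.        ]]), 'D': array([-0.04690442,  0.        ,  0.        ,  0.        ,  0.        ]), 'xyz': array([ 0.25187499, -0.57668486,  0.37422258]), 'attitude': array([ 0.79349449, -0.59027872, -0.08920035,  0.11824057])}
{'t': 0.1, 'joints': array([-1.37350219e+00,  4.94144282e-01,  1.34602169e+00, -2.06813930e-07,
        1.30252513e+00, -9.54589882e-02]), 'joint_velocities': array([ 0.0005138 , -0.00032158, -0.00236485,  0.00147847,  0.00122549,
       -0.0004562 ]), 'joint_torque': array([-1.32892892e-04, -8.83594179e+01, -3.84562004e+01, -1.53809765e-04,
        5.17355948e-03,  3.65441906e-05]), 'tool_pos': array([ 0.18033023, -0.59807154,  0.20696154]), 'ee_rot': array([ 9.89305912e-01,  1.45854415e-01, -2.80526531e-05, -5.48507457e-04]), 'ft_force': array([ 0.09648126, -0.1918533 , -1.05246232]), 'wrist_torque': array([0.05673122, 0.01149856, 0.04079666]), 'finger_force': 0.0, 'gripper_width': 0.08502994976977714}
```

View pics/t1.png

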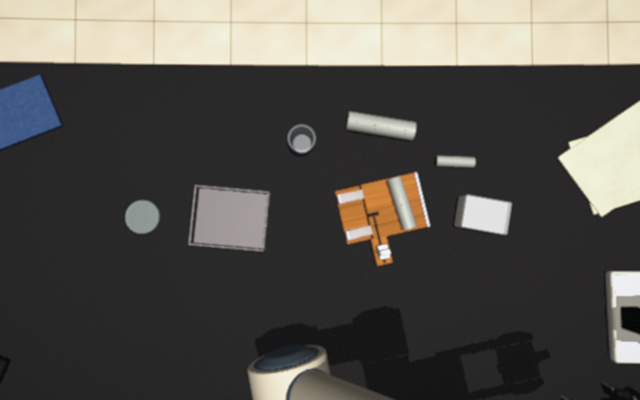

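View pics/s1.png

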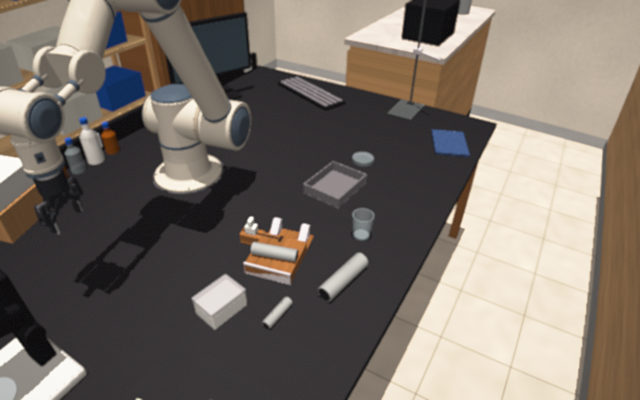

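The top view gives three candidates for the column: the tube on the deck at (402,203), a large tube on the bench at (382,125) and a thin one at (456,161). I take the one on the deck and check it in a close crop.

Run:
```python
from h import *
b=cv2.imread('pics/t1.png'); c=b[160:275,320:445]
cv2.imwrite('pics/c1.png',cv2.resize(c,None,fx=5,fy=5,interpolation=cv2.INTER_CUBIC))
ci=viewer.camera_info('top')
hsv=cv2.cvtColor(b,cv2.COLOR_BGR2HSV)
m=cv2.inRange(hsv,(0,0,90),(180,80,255)); m[:160]=0;m[275:]=0;m[:,:325]=0;m[:,445:]=0
cs,_=cv2.findContours(m,cv2.RETR_EXTERNAL,cv2.CHAIN_APPROX_NONE)
for k in cs:
    if cv2.contourArea(k)<25: continue
    r=cv2.minAreaRect(k); bx=cv2.boxPoints(r)
    print(r, '\n',ray(ci,bx,0.059)[:,:2].round(4).tolist())
```

```text
((383.9811706542969, 250.9339599609375), (15.52174186706543, 12.911890983581543), 74.05460357666016) 
 [[0.4923, -0.174], [0.5015, -0.2071], [0.4622, -0.2178], [0.453, -0.1848]]
((358.35516357421875, 232.39161682128906), (9.913358688354492, 27.09960174560547), 76.60750579833984) 
 [[0.5309, -0.0905], [0.5472, -0.1607], [0.5217, -0.1665], [0.5054, -0.0964]]
((349.8094177246094, 196.36151123046875), (9.83997631072998, 26.77182960510254), 77.19573211669922) 
 [[0.6269, -0.0689], [0.6426, -0.1387], [0.617, -0.1443], [0.6014, -0.0746]]
((401.20001220703125, 202.59999084472656), (55.02362823486328, 14.546476364135742), 71.56504821777344) 
 [[0.6687, -0.2026], [0.681, -0.2397], [0.5417, -0.2841], [0.5296, -0.2472]]
((422.0589599609375, 199.2432861328125), (56.75015640258789, 4.123000144958496), 76.37300109863281) 
 [[0.6864, -0.2772], [0.689, -0.288], [0.5417, -0.3212], [0.5392, -0.3105]]
((440.5, 162.5), (5.0, 7.0), 90.0) 
 [[0.7189, -0.3411], [0.7189, -0.3598], [0.7054, -0.3596], [0.7055, -0.3408]]
```

View pics/c1.png

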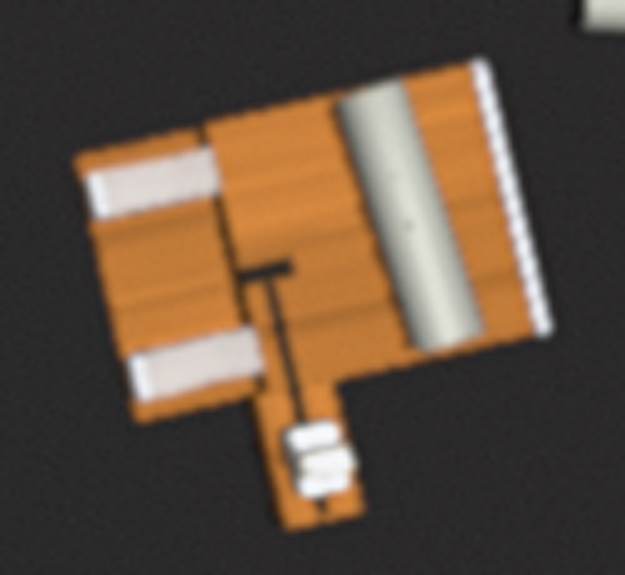

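The crop shows a bright tube on the orange deck. It measures about 146 x 38 mm at z = 59 mm, so it is the middle-sized column. The big tube at (382,125) and the thin one at (456,161) are the look-alikes. The lip is the white strip at right, the V-blocks are at left and the chock is at the bottom (384,251). Next I fit the rack frame.

```bash
cat >> h.py <<'E'
def mask(b):
    h=cv2.cvtColor(b,cv2.COLOR_BGR2HSV)
    return h
E
python3 - <<'E'
from h import *
b=cv2.imread('pics/t1.png'); ci=viewer.camera_info('top')
hsv=cv2.cvtColor(b,cv2.COLOR_BGR2HSV)
pix=lambda x,y:(320+x/5-.4,160+y/5-.4)   # crop->image
A=lambda P,z:ray(ci,[pix(*p) for p in P],z)[:,:2]
# (crop pixel, rack xyz): lip ends, block deck-edge line ends, slot, deck corners
C=[((481,60),(75,-112,45)),((543,333),(-75,-112,45)),((205,125),(75,40,40)),((338,382),(-75,4,40)),((286,528),(-147,46,40)),((362,512),(-147,4,40)),((215,172),(50,40,40)),((258,350),(-50,40,40))]
W=np.array([A([c],q[2]/1000)[0] for c,q in C]); Q=np.array([q[:2] for _,q in C])/1000
wc,qc=W.mean(0),Q.mean(0); U,_,Vt=np.linalg.svd((Q-qc).T@(W-wc)); M=(U@Vt).T
o=wc-M@qc; th=np.arctan2(M[1,0],M[0,0]); print('origin',o,'yaw deg',np.degrees(th)); print('resid mm',((W-(Q@M.T+o))*1e3).round(1).tolist())
np.savez('rack.npz',o=o,th=th)
tr=lambda P:((P-o)@M*1e3).round(1).tolist()
print('col box',tr(ray(ci,[(401.2,202.6)],.059)[:,:2]), tr(A([(337,103),(408,85),(483,330),(412,350)],.062)))
print('chock fin top',tr(A([(322,462)],.097)))
g=lambda x,y:M@np.array([x,y])/1e3+o
for p in [(0,-100),(0,-60),(0,35),(-150,25.5)]: print(p,g(*p))
E
```

```text
origin [ 0.59059289 -0.19324243] yaw deg 12.550320099972316
resid mm [[1.2, -0.7], [0.2, 0.9], [-0.4, 0.1], [-0.7, -2.6], [1.0, 1.1], [0.2, 1.1], [-1.5, 0.4], [0.1, -0.2]]
col box [[3.1, -52.2]] [[69.6, -28.4], [70.6, -67.6], [-64.9, -76.3], [-66.9, -37.1]]
chock fin top [[-110.1, 28.0]]
(0, -100) [ 0.61232258 -0.29085298]
(0, -60) [ 0.6036307  -0.25180876]
(0, 35) [ 0.58298749 -0.15907873]
(-150, 25.5) [ 0.43863598 -0.20094628]
```

Call:
jog_arm(
  rows=[
    [[50.3,-17.2,0],[0,0,-85.8]],
    [[50.3,-17.2,0],[0,0,-85.8]],
    [[50.3,-17.2,0],[0,0,-85.8]],
    [[50.3,-17.2,0],[0,0,-85.8]],
    [[50.3,-17.2,0],[0,0,-85.8]],
    [[50.3,-17.2,0],[0,0,-85.8]],
    [[50.3,-17.2,0],[0,0,-85.8]],
    [[50.3,-17.2,0],[0,0,-85.8]],
  ],
  gripper=0,
)

```text
t: 1.1
tool_pos: [0.588, -0.3054, 0.2072]
ee_rot: [0.623, 0.782, -0.0, -0.0]
ft_force: [1.3, -0.4, -0.3]
gripper_width: 0.043
finger_force: 0.0
```

```bash
cat >> h.py <<'E'
r=np.load('rack.npz') if __import__('os').path.exists('rack.npz') else None
def togo(rx,ry,z,yaw=None):
    """cm along tool axes to rack (rx,ry) mm, height z m; yaw err deg"""
    s=sensors.get_state(); th=float(r['th']); c,sn=np.cos(th),np.sin(th)
    M=np.array([[c,-sn],[sn,c]]); w=np.r_[r['o']+M@np.array([rx,ry])/1e3,z]
    T=rot(s['ee_rot']); cur=((s['tool_pos'][:2]-r['o'])@M*1e3).round(1)
    print('t',s['t'],'rack now',cur,'z',s['tool_pos'][2].round(4),'go cm',((w-s['tool_pos'])@T*100).round(2),
      'toolx yaw - rack y deg',np.degrees(np.arctan2(T[1,0],T[0,0])-th)-90)
E
python3 - <<'E'
from h import *
togo(2,-97,.12)
E
```

```text
t 1.1 rack now [ -26.9 -109. ] z 0.2072 go cm [1.17 2.9  8.72] toolx yaw - rack y deg 0.3754728927876272
```

Call:
jog_arm(
  rows=[
    [[0,0,0],[0,0,0]],
    [[0,0,0],[0,0,0]],
  ],
)

```text
t: 1.35
tool_pos: [0.5864, -0.3068, 0.207]
ee_rot: [0.626, 0.78, -0.0, -0.0]
ft_force: [0.4, -0.2, 0.0]
gripper_width: 0.0424
finger_force: 0.0
```

Run:
```python
from h import *
togo(2,-97,.12)
```

```text
t 1.35 rack now [ -28.8 -109.9] z 0.207 go cm [1.28 3.09 8.7 ] toolx yaw - rack y deg 0.010892568750549003
```

Now I go down to z = 0.12 and take one close look.

Call:
jog_arm(
  rows=[
    [[1.3,3.1,4],[0,0,0]],
    [[1.3,3.1,8.7],[0,0,0]],
    [[1.3,3.1,8.7],[0,0,0]],
    [[1.3,3.1,8.7],[0,0,0]],
  ],
)

```text
t: 1.85
tool_pos: [0.6141, -0.2888, 0.1223]
ee_rot: [0.626, 0.78, 0.0, 0.001]
ft_force: [-0.5, -1.2, 0.0]
gripper_width: 0.0426
finger_force: 0.0
```

Run:
```python
from h import *
togo(2,-97,.062)
snap('wrist','w1.png')
```

```text
t 1.85 rack now [  2.2 -98.4] z 0.1223 go cm [ 0.15 -0.02  6.03] toolx yaw - rack y deg -0.06974039872488902
```

View pics/w1.png

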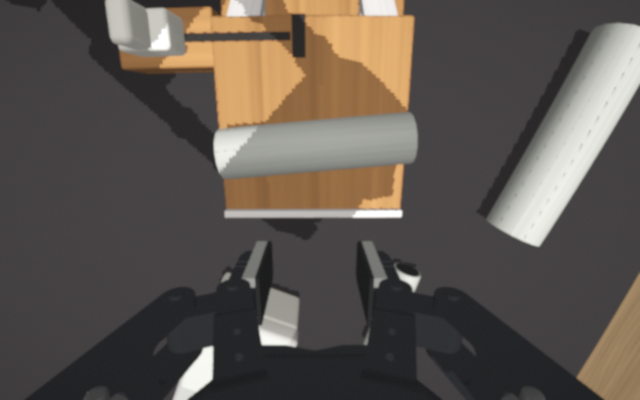

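The view shows the column across the deck, with its lower (back) edge running from (228,178) to (415,163). The lip is at row 213 and the fingertips are at (262,242) and (372,242), behind the column. I check these against the rack frame.

Run:
```python
from h import *
ci=viewer.camera_info('wrist'); th=float(r['th']); c,s=np.cos(th),np.sin(th); M=np.array([[c,-s],[s,c]])
rk=lambda uv,z:((ray(ci,uv,z)[:,:2]-r['o'])@M*1e3).round(1).tolist()
print('lip ends',rk([(225,213),(402,213)],.045)); print('deck at blocks',rk([(214,16),(413,16)],.04))
print('col silhouette back',rk([(228,178),(415,163)],.055),'front',rk([(215,128),(412,115)],.068))
print('col ends',rk([(216,150),(416,137)],.068))
st=sensors.get_state(); T=rot(st['ee_rot'])
for d in (0,.005,.01,.014): print(d,proj(ci,[st['tool_pos']+T@np.array([x,y,d]) for x in(0,.011) for y in(-.021,.021)]).round().tolist())
```

```text
lip ends [[-73.0, -112.1], [77.2, -112.6]]
deck at blocks [[-70.3, 39.1], [75.5, 38.8]]
col silhouette back [[-65.0, -79.3], [81.0, -67.8]] front [[-67.6, -39.8], [71.5, -31.1]]
col ends [[-68.3, -55.4], [75.7, -46.4]]
0 [[279.0, 236.0], [350.0, 236.0], [278.0, 219.0], [351.0, 219.0]]
0.005 [[280.0, 233.0], [349.0, 233.0], [279.0, 216.0], [350.0, 216.0]]
0.01 [[281.0, 229.0], [348.0, 229.0], [280.0, 213.0], [349.0, 213.0]]
0.014 [[281.0, 227.0], [347.0, 227.0], [281.0, 211.0], [348.0, 211.0]]
```

The rack frame holds to about 2 mm, and the column is within 2 mm of centred along x. I descend behind it.

Call:
jog_arm(
  rows=[
    [[0.3,0,3],[0,0,0]],
    [[0.3,0,5],[0,0,0]],
    [[0.3,0,6],[0,0,0]],
    [[0.3,0,6],[0,0,0]],
    [[0.3,0,6],[0,0,0]],
  ],
)

```text
t: 2.52
tool_pos: [0.6141, -0.2851, 0.0618]
ee_rot: [0.625, 0.78, 0.0, 0.001]
ft_force: [-1.0, -0.3, 0.0]
gripper_width: 0.0425
finger_force: 0.0
```

Run:
```python
from h import *
togo(2,-95,.062); print(sensors.get_state()['ft_force'])
a=snap('wrist','w2.png'); b=snap('scene','s2.png')
c=cv2.resize(b[200:300,210:340],None,fx=4,fy=4,interpolation=cv2.INTER_CUBIC)
a=cv2.resize(a,(520,325)); cv2.imwrite('pics/d2.png',np.vstack([c,np.pad(a,((0,0),(0,0),(0,0)))])[:600] if 0 else cv2.resize(np.vstack([c,a]),(430,600)))
```

```text
t 2.525 rack now [  3.  -94.7] z 0.0618 go cm [-0.03 -0.1  -0.02] toolx yaw - rack y deg 0.014279616607538514
[-1.01800835 -0.3461734   0.01675136]
```

View pics/d2.png

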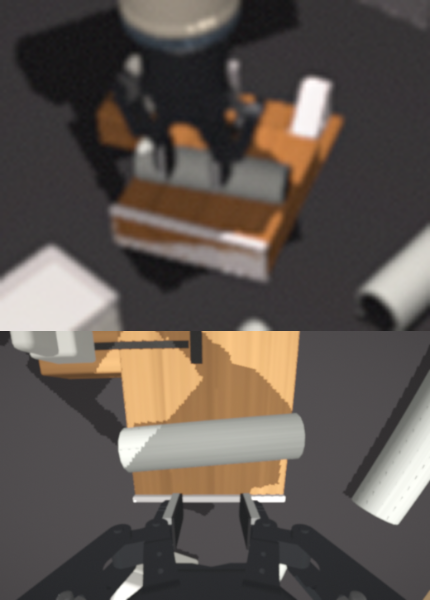

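Run:
```python
from h import *
ci=viewer.camera_info('scene'); th=float(r['th']); c,s=np.cos(th),np.sin(th); M=np.array([[c,-s],[s,c]])
w=lambda x,y,z: np.r_[r['o']+M@np.array([x,y])/1e3,z]
print('seen tips (260,254) (278,255)')
for z in (.045,.055,.065,.075): print(z,[proj(ci,w(x,y,z)).round(1).tolist()[0] for x in(-26,30) for y in(-106,-95,-84)])
b=cv2.imread('pics/s2.png'); cv2.imwrite('pics/s2c.png',cv2.resize(b[225:285,235:305],None,fx=8,fy=8,interpolation=cv2.INTER_CUBIC))
```

```text
seen tips (260,254) (278,255)
0.045 [[258.9, 264.2], [260.4, 261.7], [261.9, 259.3], [276.2, 268.6], [277.6, 266.1], [279.0, 263.5]]
0.055 [[258.7, 261.9], [260.2, 259.4], [261.6, 256.9], [276.1, 266.2], [277.5, 263.7], [278.8, 261.2]]
0.065 [[258.4, 259.5], [259.9, 257.0], [261.4, 254.6], [275.9, 263.9], [277.3, 261.3], [278.7, 258.8]]
0.075 [[258.2, 257.1], [259.7, 254.6], [261.2, 252.2], [275.7, 261.5], [277.1, 259.0], [278.5, 256.5]]
```

View pics/s2c.png

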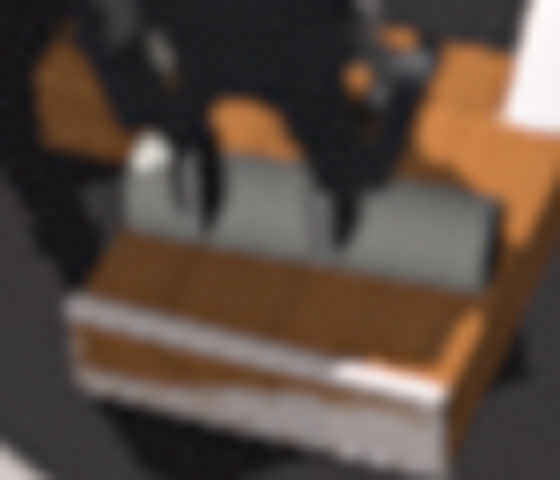

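The tips at crop pixels (205,235) and (340,255) work out to about z 0.065–0.07, level with the column's top half. I go lower in small steps while watching the force.

Call:
jog_arm(
  rows=[
    [[0,0,0.3],[0,0,0]],
    [[0,0,0.6],[0,0,0]],
    [[0,0,0.6],[0,0,0]],
  ],
)

```text
t: 3.0
tool_pos: [0.6133, -0.2845, 0.0541]
ee_rot: [0.625, 0.78, -0.0, -0.0]
ft_force: [-0.3, -0.1, -0.7]
gripper_width: 0.0427
finger_force: 0.0
```

Call:
jog_arm(
  rows=[
    [[0,0,0.3],[0,0,0]],
    [[0,0,0.6],[0,0,0]],
    [[0,0,0.6],[0,0,0]],
  ],
)

```text
t: 3.38
tool_pos: [0.6132, -0.2845, 0.0481]
ee_rot: [0.625, 0.78, -0.0, -0.0]
ft_force: [0.6, 1.1, 0.2]
gripper_width: 0.0429
finger_force: 0.0
```

Call:
jog_arm(
  rows=[
    [[0.3,0,-0.2],[0,0,0]],
    [[0.8,0,-0.2],[0,0,0]],
    [[1.3,0,-0.2],[0,0,0]],
    [[1.8,0,-0.2],[0,0,0]],
    [[2.3,0,-0.2],[0,0,0]],
    [[2.8,0,-0.2],[0,0,0]],
    [[3.3,0,-0.2],[0,0,0]],
    [[3.6,0,-0.2],[0,0,0]],
  ],
)

```text
t: 4.38
tool_pos: [0.6051, -0.2498, 0.0514]
ee_rot: [0.625, 0.78, -0.001, 0.0]
ft_force: [-9.2, -4.6, 17.7]
gripper_width: 0.0428
finger_force: 8.6
```

Run:
```python
from h import *
togo(2,25,.05)
a=snap('wrist','w3.png')
ci=viewer.camera_info('wrist'); th=float(r['th']); c,s=np.cos(th),np.sin(th); M=np.array([[c,-s],[s,c]])
cv2.imwrite('pics/w3c.png',cv2.resize(a,(480,300)))
```

```text
t 4.375 rack now [  1.9 -58.4] z 0.0514 go cm [8.34 0.02 0.13] toolx yaw - rack y deg 0.046195582824339
```

View pics/w3c.png

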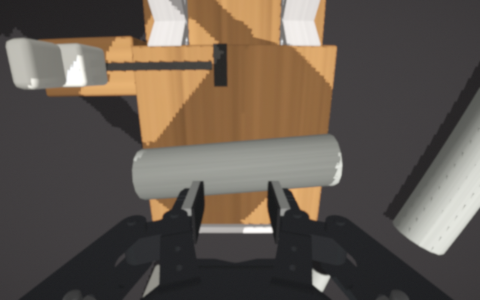

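Run:
```python
from h import *
ci=viewer.camera_info('wrist'); th=float(r['th']); c,s=np.cos(th),np.sin(th); M=np.array([[c,-s],[s,c]])
rk=lambda uv,z:((ray(ci,uv,z)[:,:2]-r['o'])@M*1e3).round(1).tolist()
print('front',rk([(182,200),(442,181)],.07),'back',rk([(200,264),(445,245)],.053), 'lip',rk([(215,306)],.045))
print(sensors.get_state()['ft_force'],sensors.get_state()['wrist_torque'])
```

```text
front [[-65.8, -29.9], [65.8, -20.0]] back [[-67.7, -76.1], [79.8, -63.5]] lip [[-64.7, -112.2]]
[-8.59570611 -3.39761253 17.37451624] [-0.60472101  1.84907888  0.07233338]
```

The tips were riding on the upper back of the column: there was an upward force, and the column moved only about half as far as the tool. So the tips stand higher than I assumed. I back off, then find the deck by touch.

Call:
jog_arm(
  rows=[
    [[-0.5,0,-0.6],[0,0,0]],
    [[-1.5,0,-0.8],[0,0,0]],
    [[-2.5,0,-0.8],[0,0,0]],
    [[-3.2,0,-0.5],[0,0,0]],
    [[-3.2,0,0.2],[0,0,0]],
    [[-3.2,0,0.2],[0,0,0]],
  ],
)

```text
t: 5.18
tool_pos: [0.6119, -0.2802, 0.0474]
ee_rot: [0.625, 0.78, -0.0, -0.001]
ft_force: [0.3, 1.0, -0.2]
gripper_width: 0.0429
finger_force: 0.0
```

Call:
jog_arm(
  rows=[
    [[0,0,0.2],[0,0,0]],
    [[0,0,0.4],[0,0,0]],
    [[0,0,0.6],[0,0,0]],
    [[0,0,0.6],[0,0,0]],
  ],
)

```text
t: 5.68
tool_pos: [0.6125, -0.2806, 0.0423]
ee_rot: [0.625, 0.78, -0.0, -0.0]
ft_force: [0.1, -0.0, -0.7]
gripper_width: 0.0427
finger_force: 0.0
```

Run:
```python
from h import *
togo(2,-90,.045); s=sensors.get_state(); print(s['ft_force'])
a=snap('wrist','w4.png'); b=snap('scene','s4.png')
c=cv2.resize(b[215:285,235:305],None,fx=5,fy=5,interpolation=cv2.INTER_CUBIC); a=cv2.resize(a[60:340,100:500],(400,280))
a=np.pad(a,((0,70),(0,0),(0,0)))
cv2.imwrite('pics/d4.png',np.hstack([c,a]))
```

```text
t 5.675 rack now [  2.4 -90. ] z 0.0423 go cm [ 0.   -0.04 -0.27] toolx yaw - rack y deg 0.031155189497425795
[ 0.08546492 -0.01201715 -0.69716477]
```

View pics/d4.png

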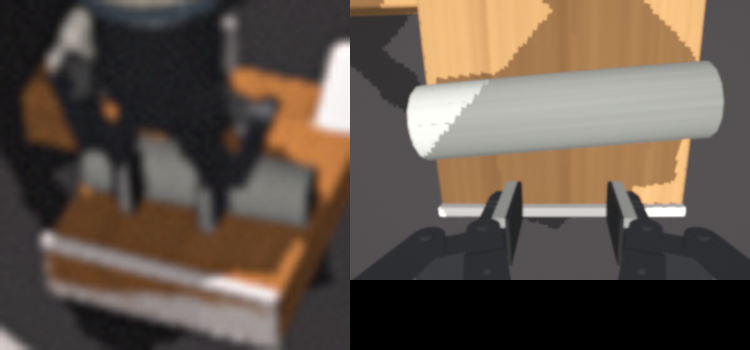

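The fingertips are clearly behind the column, at scene crop (128,208) and (207,228), and still about 20 mm above the deck. I lower further.

Call:
jog_arm(
  rows=[
    [[0,0,0.2],[0,0,0]],
    [[0,0,0.4],[0,0,0]],
    [[0,0,0.6],[0,0,0]],
    [[0,0,0.6],[0,0,0]],
  ],
)

```text
t: 6.28
tool_pos: [0.6125, -0.2806, 0.0363]
ee_rot: [0.625, 0.78, -0.0, -0.0]
ft_force: [0.5, 0.1, 1.0]
gripper_width: 0.0427
finger_force: 0.0
```

Call:
jog_arm(
  rows=[
    [[0,0,0.2],[0,0,0]],
    [[0,0,0.4],[0,0,0]],
    [[0,0,0.6],[0,0,0]],
    [[0,0,0.6],[0,0,0]],
  ],
)

```text
t: 6.78
tool_pos: [0.6125, -0.2806, 0.0303]
ee_rot: [0.625, 0.78, -0.0, -0.0]
ft_force: [-0.2, -0.6, -0.0]
gripper_width: 0.0427
finger_force: 0.0
```

Call:
jog_arm(
  rows=[
    [[0.3,0,0],[0,0,0]],
    [[0.8,0,0],[0,0,0]],
    [[1.3,0,0],[0,0,0]],
    [[1.8,0,0],[0,0,0]],
    [[2.3,0,0],[0,0,0]],
    [[2.8,0,0],[0,0,0]],
    [[3.3,0,0],[0,0,0]],
    [[3.8,0,0],[0,0,0]],
  ],
)

```text
t: 7.78
tool_pos: [0.6043, -0.2433, 0.0305]
ee_rot: [0.625, 0.78, 0.0, 0.0]
ft_force: [0.4, 0.6, 0.3]
gripper_width: 0.0428
finger_force: 0.2
```

Run:
```python
from h import *
togo(2,25,.03); s=sensors.get_state(); print(s['ft_force'],s['finger_force'])
a=snap('wrist','w5.png'); b=snap('scene','s5.png')
c=cv2.resize(b[215:285,235:305],None,fx=5,fy=5,interpolation=cv2.INTER_CUBIC); a=cv2.resize(a[60:340,100:500],(400,280))
a=np.pad(a,((0,70),(0,0),(0,0)))
cv2.imwrite('pics/d5.png',np.hstack([c,a]))
```

```text
t 7.775 rack now [  2.5 -51.8] z 0.0305 go cm [ 7.68 -0.04  0.05] toolx yaw - rack y deg 0.028059709489554052
[0.43252038 0.59996307 0.26905182] 0.1759220939129591
```

View pics/d5.png

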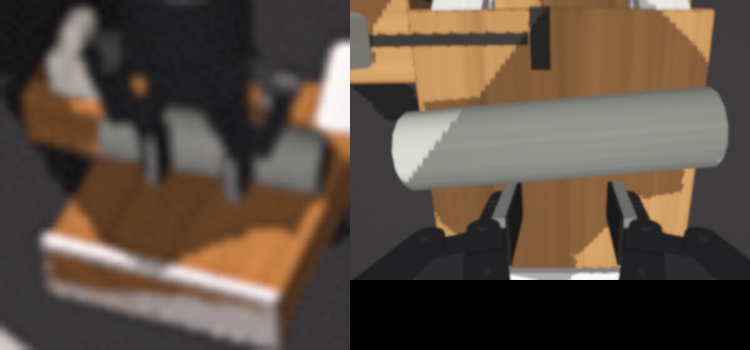

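The column rolls freely ahead of the fingers, centred, and still yawed about 4°. I keep pushing.

Call:
jog_arm(
  rows=[
    [[0.5,0,0],[0,0,0]],
    [[1.0,0,0],[0,0,0]],
    [[1.5,0,0],[0,0,0]],
    [[2.0,0,0],[0,0,0]],
    [[2.5,0,0],[0,0,0]],
    [[3.0,0,0],[0,0,0]],
    [[3.5,0,0],[0,0,0]],
    [[4.0,0,0],[0,0,0]],
  ],
)

```text
t: 8.88
tool_pos: [0.5955, -0.2042, 0.0305]
ee_rot: [0.625, 0.78, 0.0, 0.0]
ft_force: [0.3, -0.0, 1.1]
gripper_width: 0.0428
finger_force: 0.2
```

Run:
```python
from h import *
togo(2,25,.03); s=sensors.get_state(); print(s['ft_force'],s['finger_force'])
b=snap('scene','s6.png');a=snap('top','t6.png')
c=cv2.resize(b[205:285,235:315],None,fx=4,fy=4,interpolation=cv2.INTER_CUBIC); a=cv2.resize(a[165:275,325:435],(440,440),interpolation=cv2.INTER_CUBIC)
c=np.pad(c,((0,120),(0,0),(0,0)))
cv2.imwrite('pics/d6.png',np.hstack([c,a]))
```

```text
t 8.875 rack now [  2.4 -11.8] z 0.0305 go cm [ 3.68 -0.04  0.05] toolx yaw - rack y deg 0.024964013620660808
[ 0.26635954 -0.01893309  1.06794382] 0.18057501409202814
```

View pics/d6.png

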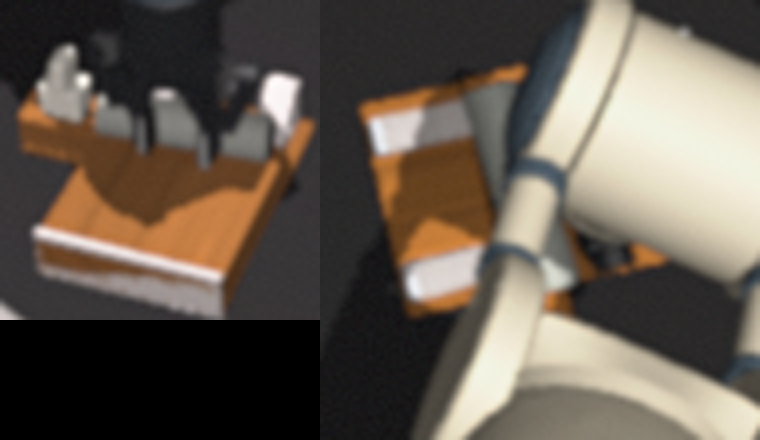

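I've used all 10 picture views, so from here I check by numbers only. The column is near the deck edge at about y 20–25. I push it gently over.

Call:
jog_arm(
  rows=[
    [[0.4,0,0],[0,0,0]],
    [[0.8,0,0],[0,0,0]],
    [[1.2,0,0],[0,0,0]],
    [[1.6,0,0],[0,0,0]],
    [[2.0,0,0],[0,0,0]],
    [[2.4,0,0],[0,0,0]],
    [[2.8,0,0],[0,0,0]],
    [[3.2,0,0],[0,0,0]],
  ],
)

```text
t: 9.98
tool_pos: [0.5885, -0.173, 0.0305]
ee_rot: [0.625, 0.78, -0.0, -0.0]
ft_force: [0.1, -0.3, 0.5]
gripper_width: 0.0427
finger_force: 0.0
```

Call:
jog_arm(
  rows=[
    [[0.3,0,0],[0,0,0]],
    [[0.6,0,0],[0,0,0]],
    [[0.6,0,0],[0,0,0]],
    [[0.6,0,0],[0,0,0]],
  ],
)

```text
t: 10.48
tool_pos: [0.5874, -0.1676, 0.0305]
ee_rot: [0.625, 0.78, 0.0, 0.0]
ft_force: [-0.3, 0.0, 0.3]
gripper_width: 0.0424
finger_force: 0.0
```

```bash
cat >> h.py <<'E'
def colfind(name,im,z,rackbox=(-95,95,-10,100)):
    """steel column: low-saturation blobs inside a rack region, as rack coords at height z"""
    ci=viewer.camera_info(name); th=float(r['th']); c,s=np.cos(th),np.sin(th); M=np.array([[c,-s],[s,c]])
    hsv=cv2.cvtColor(im,cv2.COLOR_BGR2HSV); m=cv2.inRange(hsv,(0,0,80),(180,70,255))
    x0,x1,y0,y1=rackbox
    poly=proj(ci,[np.r_[r['o']+M@np.array(q)/1e3,z] for q in((x0,y0),(x1,y0),(x1,y1),(x0,y1))])
    roi=np.zeros_like(m); cv2.fillPoly(roi,[poly.round().astype(np.int32)],255); m&=roi
    for k in cv2.findContours(m,cv2.RETR_EXTERNAL,cv2.CHAIN_APPROX_NONE)[0]:
        if cv2.contourArea(k)<40: continue
        bx=cv2.boxPoints(cv2.minAreaRect(k)); print(name,cv2.contourArea(k),((ray(ci,bx,z)[:,:2]-r['o'])@M*1e3).round(0).tolist())
E
python3 - <<'E'
from h import *
togo(2,25,.03); s=sensors.get_state(); print(s['ft_force'],s['finger_force'])
a=snap('wrist','w7.png'); colfind('wrist',a,.06)
E
```

```text
t 10.475 rack now [ 2.5 25.8] z 0.0305 go cm [-0.08 -0.05  0.05] toolx yaw - rack y deg 0.023241648891143996
[-0.25416842  0.02337703  0.2583943 ] 0.0
wrist 490.5 [[25.0, 36.0], [33.0, 38.0], [41.0, 12.0], [33.0, 9.0]]
wrist 501.0 [[-36.0, 12.0], [-28.0, 38.0], [-21.0, 36.0], [-29.0, 9.0]]
wrist 1027.5 [[-95.0, 45.0], [-83.0, 47.0], [-82.0, 14.0], [-95.0, 11.0]]
wrist 28911.0 [[-75.0, 100.0], [63.0, 100.0], [70.0, 44.0], [-84.0, 45.0]]
```

Call:
jog_arm(
  rows=[
    [[-1,0,0],[0,0,0]],
    [[-2,0,0],[0,0,0]],
    [[-3,0,-2],[0,0,0]],
    [[-3.7,0,-6],[0,0,0]],
    [[-3.7,0,-11],[0,0,0]],
    [[-3.7,0,-15],[0,0,0]],
    [[-3.7,0,-15],[0,0,0]],
    [[-3.7,0,-15],[0,0,0]],
  ],
  gripper=1,
)

```text
t: 11.52
tool_pos: [0.595, -0.2039, 0.1799]
ee_rot: [0.626, 0.78, -0.0, -0.0]
ft_force: [-0.5, -0.0, -0.2]
gripper_width: -0.0001
finger_force: 0.0
```

Run:
```python
from h import *
togo(-160,25.5,.1)
a=snap('wrist','w8.png'); ci=viewer.camera_info('wrist'); th=float(r['th']); c,s=np.cos(th),np.sin(th); M=np.array([[c,-s],[s,c]])
print('cam rack',((np.array(ci['xyz'])[:2]-r['o'])@M*1e3).round(1),ci['xyz'][2])
# brightness/saturation profile along rack y at several x, sampled at z .05
hsv=cv2.cvtColor(a,cv2.COLOR_BGR2HSV)
for x in(-65,-50,-25,0,25,50,65):
    P=[np.r_[r['o']+M@np.array([x,y])/1e3,.047] for y in range(15,110,4)]; uv=proj(ci,P).round().astype(int)
    print(x,[f"{hsv[v,u,1]}/{hsv[v,u,2]}" if 0<=v<400 and 0<=u<640 else '-' for u,v in uv])
P=[np.r_[r['o']+M@np.array([x,60])/1e3,.06] for x in range(-96,100,4)]; print([f"{hsv[v,u,1]}/{hsv[v,u,2]}" for u,v in proj(ci,P).round().astype(int)])
P=[np.r_[r['o']+M@np.array([x,25])/1e3,.097] for x in range(-135,-60,3)]; print('chock',[f"{hsv[v,u,1]}/{hsv[v,u,2]}" for u,v in proj(ci,P).round().astype(int)])
```

```text
t 11.525 rack now [  2.  -11.4] z 0.1799 go cm [  3.69 -16.2    8.  ] toolx yaw - rack y deg 0.0016901219571678894
cam rack [ 2.  63.4] 0.34666476868474383
-65 ['134/187', '122/240', '122/218', '15/86', '121/233', '121/242', '125/228', '56/133', '9/201', '8/232', '6/242', '7/254', '0/255', '4/255', '7/254', '7/242', '8/214', '117/221', '121/231', '120/208', '91/224', '54/238', '84/226', '8/96']
-50 ['134/166', '134/166', '130/147', '25/52', '132/156', '132/191', '73/233', '8/238', '9/205', '8/234', '8/243', '7/255', '0/255', '5/255', '7/254', '7/241', '8/212', '5/255', '4/255', '4/255', '4/255', '0/255', '0/255', '0/255']
-25 ['135/164', '135/163', '133/148', '19/54', '135/161', '135/163', '136/159', '50/118', '11/144', '10/161', '9/168', '8/181', '8/186', '8/188', '7/242', '8/238', '10/204', '121/236', '121/242', '120/242', '120/242', '121/240', '135/164', '19/55']
0 ['136/156', '136/156', '134/156', '134/156', '136/156', '136/156', '136/154', '36/122', '10/152', '9/164', '9/171', '8/183', '8/187', '8/189', '8/184', '9/178', '11/159', '137/164', '135/164', '135/163', '136/163', '135
[... 762 characters left out ...]
']
['12/85', '12/84', '9/84', '9/83', '9/111', '7/254', '7/255', '6/255', '6/255', '6/255', '5/255', '5/255', '4/255', '4/255', '3/255', '3/255', '9/202', '8/181', '8/181', '8/182', '10/183', '8/185', '8/185', '10/185', '8/185', '8/185', '10/186', '8/185', '8/185', '8/184', '10/185', '8/184', '10/184', '8/184', '8/183', '10/183', '8/181', '8/181', '9/180', '9/180', '9/173', '12/84', '12/84', '12/85', '12/84', '12/84', '9/84', '9/84', '12/84']
chock ['12/84', '9/84', '12/84', '12/85', '6/83', '42/98', '68/232', '11/224', '10/226', '10/221', '13/204', '13/155', '13/153', '13/172', '10/226', '11/227', '11/225', '13/194', '15/152', '25/153', '128/172', '133/173', '134/173', '134/173', '133/174']
```

The column spans x about -77 to 64 and y about 43 to 80 along its whole length, so it is straight, seated and centred within 10 mm. Next I move behind the chock, whose fin is at x of about -111.

Call:
jog_arm(
  rows=[
    [[3.3,-16.7,0],[0,0,0]],
    [[3.3,-16.7,0],[0,0,0]],
    [[3.3,-16.7,0],[0,0,0]],
    [[3.3,-16.7,0],[0,0,0]],
    [[3.3,-16.7,5],[0,0,0]],
    [[3.3,-16.7,9],[0,0,0]],
    [[3.3,-16.7,11.8],[0,0,0]],
    [[3.3,-16.7,11.8],[0,0,0]],
  ],
)

```text
t: 12.58
tool_pos: [0.4245, -0.207, 0.0604]
ee_rot: [0.625, 0.78, -0.0, -0.002]
ft_force: [0.3, -0.2, 0.0]
gripper_width: -0.0002
finger_force: 0.0
```

Call:
jog_arm(
  rows=[
    [[0,0.5,0],[0,0,0]],
    [[0,1,0],[0,0,0]],
    [[0,1.5,0],[0,0,0]],
    [[0,2,0],[0,0,0]],
    [[0,2.5,0],[0,0,0]],
    [[0,3,0],[0,0,0]],
  ],
)

```text
t: 13.32
tool_pos: [0.4548, -0.2011, 0.0625]
ee_rot: [0.625, 0.78, 0.0, 0.0]
ft_force: [0.3, 0.6, 0.4]
gripper_width: -0.0001
finger_force: 0.0
```

Run:
```python
from h import *
togo(-66,22,.062)
```

```text
t 13.325 rack now [-134.2   21.8] z 0.0625 go cm [0.02 6.82 0.05] toolx yaw - rack y deg 0.02407335264847177
```

Call:
jog_arm(
  rows=[
    [[0,0.6,0],[0,0,0]],
    [[0,1.2,0],[0,0,0]],
    [[0,1.8,0],[0,0,0]],
    [[0,2.4,0],[0,0,0]],
    [[0,3.0,0],[0,0,0]],
    [[0,3.6,0],[0,0,0]],
    [[0,4.2,0],[0,0,0]],
    [[0,4.8,0],[0,0,0]],
  ],
)

```text
t: 14.32
tool_pos: [0.5017, -0.1906, 0.0625]
ee_rot: [0.625, 0.78, -0.0, -0.0]
ft_force: [-1.6, -0.8, 0.1]
gripper_width: 0.0004
finger_force: 1.0
```

The chock is sliding at about 2 N. I go on in small steps up to the stop.

Call:
jog_arm(
  rows=[
    [[0,0.4,0],[0,0,0]],
    [[0,0.8,0],[0,0,0]],
    [[0,1.2,0],[0,0,0]],
    [[0,1.6,0],[0,0,0]],
    [[0,1.6,0],[0,0,0]],
  ],
)

```text
t: 14.95
tool_pos: [0.5174, -0.1873, 0.0625]
ee_rot: [0.625, 0.78, 0.0, 0.0]
ft_force: [-0.4, -0.4, -0.2]
gripper_width: -0.0
finger_force: 0.1
```

Call:
jog_arm(
  rows=[
    [[0,0.2,0],[0,0,0]],
    [[0,0.4,0],[0,0,0]],
    [[0,0.4,0],[0,0,0]],
  ],
)

```text
t: 15.32
tool_pos: [0.521, -0.1864, 0.0625]
ee_rot: [0.625, 0.78, 0.0, 0.0]
ft_force: [-0.1, -0.9, -0.3]
gripper_width: 0.0001
finger_force: 0.5
```

Call:
jog_arm(
  rows=[
    [[0,0.2,0],[0,0,0]],
    [[0,0.4,0],[0,0,0]],
    [[0,0.4,0],[0,0,0]],
  ],
)

```text
t: 15.7
tool_pos: [0.525, -0.1855, 0.0625]
ee_rot: [0.625, 0.78, 0.0, 0.0]
ft_force: [-1.3, -0.0, -0.1]
gripper_width: -0.0003
finger_force: 0.5
```

Call:
jog_arm(
  rows=[
    [[0,0.2,0],[0,0,0]],
    [[0,0.4,0],[0,0,0]],
    [[0,0.4,0],[0,0,0]],
  ],
)

```text
t: 16.08
tool_pos: [0.5289, -0.1846, 0.0625]
ee_rot: [0.625, 0.78, 0.0, 0.0]
ft_force: [-1.3, 0.9, 0.2]
gripper_width: -0.0
finger_force: 0.5
```

Call:
jog_arm(
  rows=[
    [[0,0.15,0],[0,0,0]],
    [[0,0.3,0],[0,0,0]],
    [[0,0.3,0],[0,0,0]],
  ],
)

```text
t: 16.45
tool_pos: [0.5317, -0.184, 0.0625]
ee_rot: [0.625, 0.78, 0.0, 0.0]
ft_force: [-1.7, -1.4, 0.4]
gripper_width: -0.0004
finger_force: 0.6
```

Run:
```python
from h import *
togo(-54,22,.062)
```

```text
t 16.45 rack now [-55.4  21.9] z 0.0625 go cm [0.01 0.14 0.05] toolx yaw - rack y deg 0.029670777333379306
```

Call:
jog_arm(
  rows=[
    [[0,0.15,0],[0,0,0]],
    [[0,0.3,0],[0,0,0]],
    [[0,0.3,0],[0,0,0]],
  ],
)

```text
t: 16.82
tool_pos: [0.5346, -0.1833, 0.0624]
ee_rot: [0.625, 0.78, 0.0, 0.0]
ft_force: [-1.2, -0.4, 1.0]
gripper_width: -0.0
finger_force: 0.7
```

Call:
jog_arm(
  rows=[
    [[0,0.1,0],[0,0,0]],
    [[0,0.2,0],[0,0,0]],
    [[0,0.2,0],[0,0,0]],
  ],
)

```text
t: 17.2
tool_pos: [0.5354, -0.183, 0.0623]
ee_rot: [0.625, 0.78, -0.001, -0.001]
ft_force: [-9.6, -3.6, 3.2]
gripper_width: -0.0003
finger_force: 5.3
```

The force jumped to about 10 N at x of about -52, which is where the stop should be. I back off, rise and check.

Call:
jog_arm(
  rows=[
    [[0,0,0],[0,0,0]],
    [[0,-1,0],[0,0,0]],
    [[0,-3,0],[0,0,0]],
    [[-0.5,-3,-5],[0,0,0]],
    [[-2,-3,-10],[0,0,0]],
    [[-4,-3,-14],[0,0,0]],
    [[-4,-3,-14],[0,0,0]],
    [[-4,-3,-14],[0,0,0]],
  ],
)

```text
t: 18.2
tool_pos: [0.5153, -0.2281, 0.2018]
ee_rot: [0.625, 0.78, 0.0, -0.0]
ft_force: [1.5, 0.8, 0.4]
gripper_width: 0.0002
finger_force: 0.0
```

Run:
```python
from h import *
togo(-54,22,.062)
a=snap('wrist','w9.png'); ci=viewer.camera_info('wrist'); th=float(r['th']); c,s=np.cos(th),np.sin(th); M=np.array([[c,-s],[s,c]])
hsv=cv2.cvtColor(a,cv2.COLOR_BGR2HSV)
def prof(t,pts):
    uv=proj(ci,[np.r_[r['o']+M@np.array(p[:2])/1e3,p[2]] for p in pts]).round().astype(int)
    print(t,' '.join(f"{pts[i][0] if t[0]!='y' else pts[i][1]}:{hsv[v,u,1]}/{hsv[v,u,2]}" if 0<=v<400 and 0<=u<640 else '-' for i,(u,v) in enumerate(uv)))
for x in(-70,-25,25,55): prof('y@%d'%x,[(x,y,.047) for y in range(36,92,4)])
prof('col x',[(x,62,.06) for x in range(-96,90,5)])
prof('fin x',[(x,25.5,.097) for x in range(-70,0,3)])
prof('foot x',[(x,36,.07) for x in range(-85,20,4)])
```

```text
t 18.2 rack now [-81.  -17.7] z 0.2018 go cm [ 3.96  2.71 13.99] toolx yaw - rack y deg 0.014436063572887292
y@-70 36:135/163 40:137/147 44:56/133 48:9/139 52:10/155 56:9/163 60:10/176 64:7/185 68:8/188 72:10/184 76:10/178 80:11/168 84:135/163 88:135/163
y@-25 36:12/187 40:95/147 44:20/126 48:10/147 52:10/159 56:9/168 60:8/181 64:8/188 68:8/187 72:10/183 76:10/212 80:20/202 84:121/243 88:121/241
y@25 36:119/250 40:126/195 44:8/198 48:8/230 52:6/242 56:7/253 60:1/255 64:2/255 68:7/255 72:7/246 76:8/220 80:35/167 84:89/194 88:101/205
y@55 36:119/249 40:65/236 44:9/198 48:9/230 52:8/242 56:7/251 60:7/255 64:7/253 68:7/248 72:8/238 76:8/214 80:8/223 84:7/253 88:7/254
col x -96:10/53 -91:14/53 -86:10/52 -81:15/52 -76:10/147 -71:8/184 -66:8/184 -61:8/185 -56:8/185 -51:8/186 -46:8/186 -41:8/186 -36:8/187 -31:7/187 -26:7/187 -21:8/187 -16:9/188 -11:6/250 -6:0/255 -1:0/255 4:0/255 9:0/255 14:0/255 19:1/255 24:1/255 29:3/255 34:4/255 39:5/255 44:6/255 49:7/255 54:7/253 59:7/253 64:6/250 69:9/83 74:12/83 79:9/82 84:9/82 89:9/82
fin x -70:135/163 -67:135/164 -64:136/165 -61:137/164 -58:131/165 -55:38/156 -52:12/219 -49:10/226 -46:10/226 -43:12/190 -40:13/173 -37:12/221 -34:10/226 -31:10/225 -28:11/211 -25:11/224 -22:14/188 -19:73/80 -16:126/221 -13:123/233 -10:120/241 -7:121/245 -4:118/248 -1:116/255
foot x -85:134/177 -81:133/177 -77:133/177 -73:135/162 -69:136/163 -65:136/165 -61:136/165 -57:135/166 -53:50/157 -49:11/212 -45:11/228 -41:10/224 -37:14/169 -33:13/204 -29:12/212 -25:12/215 -21:10/225 -17:12/205 -13:81/79 -9:136/158 -5:131/192 -1:120/240 3:120/249 7:116/255 11:117/253 15:118/250 19:119/249
```

The foot spans x of about -52 to -14, and home is -51 to -15. The column is still seated at y 44–80, centred at about x -6. I hand in.

```bash
python3 -c "
from h import *
print(manip.job_done())"
```

```text
the job is handed in; nothing more can be done
None
```

The column is seated in both V-blocks, about 6 mm off centre along the rack, and the chock is home against its end stop. I handed the job in at about 18 s with the arm clear. The hand-in call returned no verdict. I kept clear of the tray, beaker, tip box and dish but did not re-measure them at the end.

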